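# Count to the third gap and push the carton in

### The job

The hen marks the end of the green rack where counting starts: with shut fingertips, touch the yellow rail over the first gap at the hen's end and run along it, staying in touch with it, over the second to the third gap, and go no further along it. Then push the orange carton along the rack's floor and into that third gap until it is fully home, without lifting or toppling it. Leave the blue cartons and everything else on the counter where they are.

Things in the scene. Friction and masses are not known exactly. Their poses are not given: they have to be found in the camera images.
- rack: Green counter rack, fixed; place and turn vary. Origin on the counter surface, in the middle of the line of gap mouths; x points into the gaps, y along the row, z up. Floor plate 6 mm thick, x -112 to +68, y -190 to +190 mm; at x < 0 it is an open smooth loading apron. Six gaps 44 mm wide, mouths at x = 0, back wall at x = 64 mm, centres at y = -120, -72, -24, 24, 72, 120 mm
- dividers (a point): Point on the rack at x = 32, y = 0, z = 52 mm of its frame: top edge of the middle divider. The seven upright dividers are 4 mm thick, 46 mm tall (tops 52 mm above the counter), at rack y = -144, -96, -48, 0, 48, 96, 144 mm, from x = 0 to 64 mm; the gaps lie between them and open towards rack -x; the back wall is low, its top 30 mm above the counter
- rail: Yellow flat rail fixed across the dividers' tops, 24 mm wide (rack x), 292 mm long (rack y), 8 mm thick, rigid. Origin: centre of its underside, at x = 34, y = 0, z = 52 mm of the rack; its top face, the one to touch, is 60 mm above the counter. Where it is touched is judged at the point midway between the two fingertips, so touch with shut fingers
- hen: Small white hen figure with red comb on a red block, 46 x 36 mm in plan, 69 mm tall, fixed on the rack's floor plate beside the outermost gap at one end (rack x = 34, y = +170 or -170 mm, varies). Origin: centre of its underside, 6 mm above the counter. It marks the end from which gaps are counted; a plain green post 30 mm tall stands at the other end
- carton_mid (a point): Centre of the orange carton with a white band, 60 mm long (its x), 34 wide (its y), 40 tall, 70 to 180 g, rigid. Loose on the rack's apron, its long side along rack x (turned up to 0.25 rad), anywhere along the row; slides with friction. Its centre is 26 mm above the counter while it stands on the rack, and at rack x = 34 mm when it meets the back wall of a gap
- stock_a: a blue carton with a yellow band, 60 x 34 x 40 mm, standing home in the gap at rack y = -120 mm; leave it alone. Origin: centre of its underside
- stock_b: a blue carton with a yellow band, 60 x 34 x 40 mm, standing home in the gap at rack y = +72 mm; leave it alone. Origin: centre of its underside
- stock_c: a blue carton with a yellow band, 60 x 34 x 40 mm, standing home in the gap at rack y = +120 mm; leave it alone. Origin: centre of its underside
- can: food can with a red label, 66 mm across, 85 mm tall, on the counter to the left; bystander. Origin: centre of its underside
- jar: amber jar with a red cap, 80 mm across, 110 mm tall, on the counter to the right; bystander. Origin: centre of its underside
- tape: yellow tape ring, 90 mm across, 24 mm tall, lying on the counter to the left; bystander. Origin: centre of its underside
- stapler: red and black stapler, 130 x 32 x 38 mm, on the counter to the left of the rack; bystander. Origin: centre of its underside
- terminal: black card terminal with keys, 170 x 78 x 33 mm, lying on the counter to the right; bystander. Origin: centre of its underside
Things that resemble listed ones, but are neither listed nor needed, are in the scene too. Of the things shaped like the part that bears carton_mid, the orange one is meant.

How it is judged:
By the outcome, as a careful person would: the job done as asked, in the order asked, and still so for the second after the job is handed in, with the robot touching nothing.
It also fails if it takes over 72 s, if anything falls off the work surface, if the arm or the gripper's body presses on something with over 40 N, if the wrist force passes 120 N, or if a joint passes its speed limit or range.

### The arm

A 6-joint arm with a two-finger parallel gripper is mounted at the origin on the work surface. World frame = base frame: x ahead of the robot, y to its left, z up, the work surface at z = 0. Lengths are in m, angles in rad, forces in N, time in s.
With the tool pointing down it reaches from about 0.35 to 0.925 m from the base axis. Payload 6.4 kg.
Tool frame: the origin (TCP) lies at the very end of the fingers, on their centre line; the grasp point (between the pads) lies r.grip_depth behind it (r.grip_depth is the distance from the TCP to the grasp point, in m); z points along the fingers, y is the line along which they close (so a half turn about z gives the same grasp; the last joint's range is limited). The gripper opens to 94 mm and grips with 3 to 60 N. Pads are 16 mm wide; open, the fingers measure 119 mm over their backs; the gripper's body (75 mm by 177 mm) begins 78 mm behind the grasp point.
Start: joints at [-1.377, 0.245, 1.558, -0, 1.339, -0.174], TCP at [0.234, -0.607, 0.205] pointing down, gripper open.
Joint ranges: [-3.13, 3.13], [-1.02, 2.26], [0.13, 2.54], [-0.95, 4.09], [0.21, 2.88], [-2.74, 2.74]. Speed limits (rad/s): [2.57, 2.57, 3.14, 3.14, 3.14, 3.14].

### API

Orientations are given as a 3x3 rotation matrix whose columns are the frame's x, y, z axes.
In Python, from workcell import observe, eyes, job, r gives the robot as it stands. The module is installed in compiled form; this text tells all that it offers.
- The arm moves only by the tool send_rows, never from a script. Its argument "increments" is a list that holds one entry, the list of rows, each a list of 7 numbers: the turn, a rotation vector about the tool's x, y, z in rad, then the shift along the tool's x, y, z in m, then the opening, from -1 (shut) to 1 (fully open), so that 0 is half open. In form: [[[rx, ry, rz, dx, dy, dz, fingers], ...]]. A call has 1 to 12 rows; each row is the pose to reach, as a shift and turn from the pose commanded when the call began, along the tool's axes at that moment; what a row does not reach only later rows make up. A row lasts 1/12 s, in which the tool goes at most 41.7 mm and 7.16 degrees, less where a joint would pass 70% of its speed; a pose out of reach is approached as far as the arm can. A call with a gripper value outside its range is refused whole. The fingers move at their own pace and stop on an object; "squeeze" is the grip in N (left out, the last holds). Time passes only in rows, so rows that repeat a pose let the fingers close. It gives the time, the measured TCP pose, the force, the opening and the grip force at its end, in the units of the state.
- observe(): the state, without advancing time (a new reading comes with each control period).
- eyes.camera(name): name is "scene" or "top" or "wrist"; returns (picture, depth): 400x640x3 uint8, red, green, blue; 400x640 float32, m along the optical axis (not along the pixel's ray), 0 where there is no reading.
- eyes.camera_params(name): a dict with "fx", "fy", "cx", "cy" (pixels), "extrinsics" (4x4, takes a point from camera to world coordinates). Camera axes: x right, y down, z forward; pixel columns grow to the right and rows downward; lengths in m; the calibration is good to about 2 mm. A picture is of the moment at which its call begins: read the wrist's pose just before it. camera_params takes no time and is no camera call; for the wrist camera it gives the pose at the moment of the call.
- job.sign_off(): hands the job in; it is judged then, once.
The state is a dict: "time_s": time; "q": joint angles; "joint_velocities": joint speeds; "effort": joint torques, N m; "ee_pos": TCP position; "tool_rot": TCP orientation; "contact_force": force on the tool from outside, world axes, zero at the start; "moment": the same for the moment, N m; "finger_gap": finger opening in m; "grip_force": force on a finger pad.
Only numpy, scipy, OpenCV 4.12 (cv2) and the standard library are available. Lean on these libraries where they do the work, as an engineer would, in place of code of your own. Each camera call takes 0.05 s, during which the arm holds its last target. There are 200 camera calls.

## Working session

There is one attempt and no reset: what is moved stays moved. The work goes in short steps, Python scripts to look and compute and a tool call to move; the robot and the scene stay as the last step left them, time stands still between calls to the robot, and variables do not carry over. Pictures are saved under pics/ and viewed, at most 10 in all, crops included, and the job is handed in when it is done.

Besides the shell and the picture viewer there is one more tool, called after "Call:" by a JSON object that holds its "name" and its "arguments". send_rows: Moves the arm, as the interface text tells. Its arguments: {"type":"object","properties":{"increments":{"type":"array"},"squeeze":{"type":"number"}},"required":["increments"]}

```bash
mkdir -p pics; python3 - <<'E'
from workcell import observe, eyes, r
import numpy as np, cv2
for n in ("top","scene"):
    im,d=eyes.camera(n); p=eyes.camera_params(n)
    cv2.imwrite(f"pics/{n}0.png",im[:,:,::-1]); np.savez(f"{n}0.npz",im=im,d=d,K=[p[k] for k in("fx","fy","cx","cy")],T=p["extrinsics"])
    print(n,np.round(p["extrinsics"],3).tolist(),p["fx"])
s=observe();print(s["time_s"],s["ee_pos"],np.round(s["tool_rot"],3).tolist(),s["finger_gap"],r.grip_depth)
E
```

```text
top [[0.012, -0.996, 0.085, 0.4], [-1.0, -0.012, -0.005, 0.003], [0.006, -0.085, -0.996, 1.296], [0.0, 0.0, 0.0, 1.0]] 393.11404211268905
scene [[-0.429, 0.778, -0.46, 1.081], [0.903, 0.363, -0.229, 0.288], [-0.011, -0.513, -0.858, 1.153], [0.0, 0.0, 0.0, 1.0]] 465.30266080978356
0.1 [ 0.23363474 -0.60597969  0.20444173] [[0.933, 0.36, -0.0], [0.36, -0.933, 0.002], [0.0, -0.002, -1.0]] 0.09390144864340827 0.0188
```

View pics/top0.png

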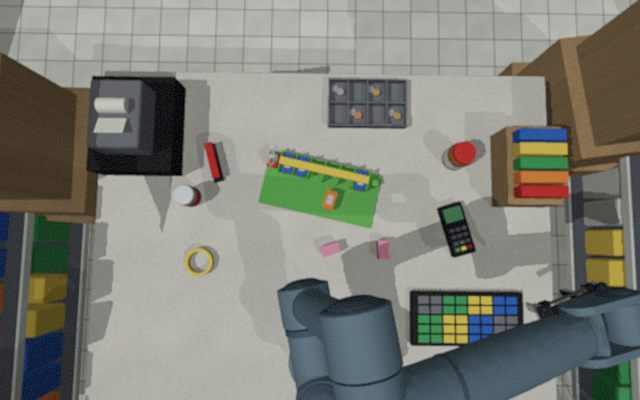

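View pics/scene0.png

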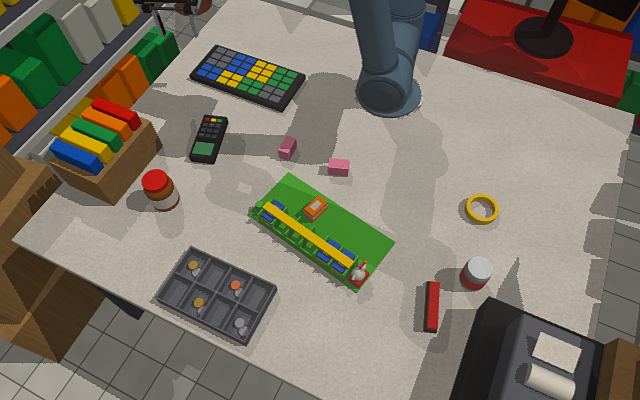

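The hen is at the left end in the top view (273,160), which is world +y. The apron faces the robot and the orange carton is at (330,200). The third gap is therefore the one next to the two blue cartons, at rack y=+24.

```bash
cat > h.py <<'E'
import numpy as np, cv2
def cast(uv,K,T,z):
    uv=np.asarray(uv,float).reshape(-1,2)
    d=np.c_[(uv[:,0]-K[2])/K[0],(uv[:,1]-K[3])/K[1],np.ones(len(uv))]@T[:3,:3].T
    return (T[:3,3]+d*((z-T[2,3])/d[:,2])[:,None])[:,:2]
def mask(im,lo,hi,box=None):
    m=cv2.inRange(cv2.cvtColor(im,cv2.COLOR_RGB2HSV),lo,hi)
    if box:
        b=np.zeros_like(m); x0,y0,x1,y1=box; b[y0:y1,x0:x1]=1; m=m*b
    return m
def rect(m,K,T,z,k=1):
    n,l,st,_=cv2.connectedComponentsWithStats(m)
    i=1+np.argmax(st[1:,4]); v,u=np.nonzero(l==i)
    # subpixel-ish: pixel corners
    P=cast(np.c_[u,v],K,T,z)
    (c,s,a)=cv2.minAreaRect((P*1000).astype(np.float32))
    return len(u),P.mean(0),c,s,a,P
def axis(P):
    w,V=np.linalg.eigh(np.cov(P.T)); d=V[:,1]; return d if d[1]>0 else -d
E
python3 - <<'E'
from h import *
for n,box in (("top",(250,140,390,230)),("scene",(240,165,400,300))):
    z=np.load(n+"0.npz"); im,K,T=z["im"],z["K"],z["T"]
    N,m,c,s,a,P=rect(mask(im,(22,120,120),(33,255,255),box),K,T,.06); d=axis(P)
    print(n,"rail",N,m,c,s,a,"rackx yaw",np.arctan2(-d[0],d[1]), "ext",np.ptp(P@d), "mid",((P@d).max()+(P@d).min())/2*d+(m-m@d*d))
    N,m,c,s,a,P=rect(mask(im,(45,80,60),(75,255,255),box),K,T,.006); print(" floor",N,c,s,a)
    mo=mask(im,(5,120,120),(17,255,255),box); N,m,c,s,a,P=rect(mo,K,T,.046); print(" orange@46",N,m,c,s,a)
    x0,y0,x1,y1=box; cv2.imwrite(f"pics/{n}c.png",cv2.resize(im[y0:y1,x0:x1,::-1],None,fx=4.5,fy=4.5,interpolation=cv2.INTER_CUBIC)[:600,:800])
E
```

```text
top rail 751 [ 0.60741944 -0.00143022] (606.828369140625, 0.5511627197265625) (293.734375, 30.423362731933594) 77.50605010986328 rackx yaw -0.2164747162827532 ext 0.29373371419690564 mid [6.07807305e-01 3.33431050e-04]
 floor 4315 (556.1565551757812, 11.572952270507812) (377.7275085449219, 183.2451629638672) 77.7767105102539
 orange@46 120 [ 0.51371764 -0.01929288] (514.0960693359375, -18.74950408935547) (32.35496520996094, 58.81179428100586) 72.22869110107422
scene rail 920 [0.60769002 0.00783876] (608.0860595703125, 1.89886474609375) (291.07904052734375, 28.329933166503906) 77.24632263183594 rackx yaw -0.22089713336766437 ext 0.29109212974729315 mid [0.6064381  0.00226382]
 floor 5635 (551.1842041015625, 10.89349365234375) (385.7492980957031, 181.9581298828125) 77.49024200439453
 orange@46 192 [ 0.5148574  -0.01523679] (513.0690307617188, -16.00571632385254) (37.729522705078125, 59.07246780395508) 73.10319519042969
```

View pics/topc.png

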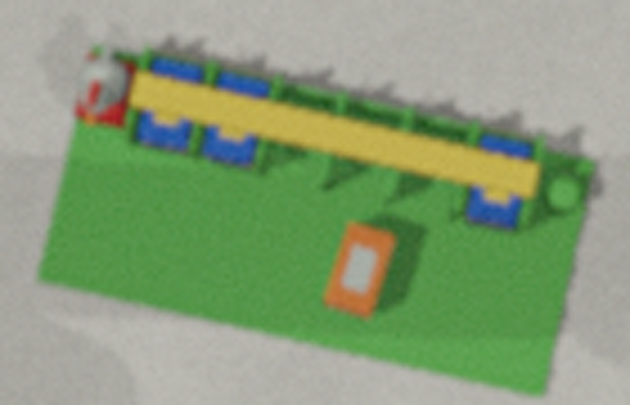

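The rail, gaps and carton are clearly separated in the crop, with the hen at top left. The rack's yaw is about -0.218, and the rail centre is near (0.607, 0.0015). The carton is at about rack (-53, -39) mm, turned by -0.085 relative to the rack. I'll move to above gap 1 first.

Call:
{"name": "send_rows", "arguments": {"increments": [[[0,0,0.586,0.6335,-0.5334,0.06,-1],[0,0,0.586,0.6335,-0.5334,0.06,-1],[0,0,0.586,0.6335,-0.5334,0.06,-1],[0,0,0.586,0.6335,-0.5334,0.06,-1],[0,0,0.586,0.6335,-0.5334,0.06,-1],[0,0,0.586,0.6335,-0.5334,0.06,-1],[0,0,0.586,0.6335,-0.5334,0.06,-1],[0,0,0.586,0.6335,-0.5334,0.06,-1],[0,0,0.586,0.6335,-0.5334,0.06,-1],[0,0,0.586,0.6335,-0.5334,0.06,-1],[0,0,0.586,0.6335,-0.5334,0.06,-1],[0,0,0.586,0.6335,-0.5334,0.06,-1]]]}}

```text
time_s: 1.1
ee_pos: [0.4745, -0.1676, 0.169]
tool_rot: [[0.976, -0.217, -0.0], [-0.217, -0.976, 0.0], [-0.0, -0.0, -1.0]]
contact_force: [0.8, -0.1, -0.1]
finger_gap: 0.0172
grip_force: 0.0
```

```bash
cat >> h.py <<'E'
YAW=-0.218; RX=np.array([np.cos(YAW),np.sin(YAW)]); RY=np.array([-RX[1],RX[0]]); O=np.array([.607,.0015])-.034*RX
def rack(p): p=np.asarray(p)[:2]-O; return np.array([p@RX,p@RY])
def goto(x,y,z,yaw=YAW):
    from workcell import observe
    from scipy.spatial.transform import Rotation as R
    s=observe(); A=s["tool_rot"]; p=s["ee_pos"]
    c,w=np.cos(yaw),np.sin(yaw); B=np.array([[c,w,0],[w,-c,0],[0,0,-1.]])
    t=np.r_[O+x*RX+y*RY,z]
    print("t",s["time_s"],"p",np.round(p,4),"rack",np.round(rack(p),4),"F",np.round(s["contact_force"],1),"gap",round(s["finger_gap"],4))
    print("turn",np.round(R.from_matrix(A.T@B).as_rotvec(),3),"shift",np.round(A.T@(t-p),4))
E
python3 -c "
from h import *; goto(.034,.12,.09)"
```

```text
t 1.1 p [ 0.4745 -0.1676  0.169 ] rack [-0.0588 -0.1937] F [ 0.8 -0.1 -0.1] gap 0.0172
turn [-0.  0. -0.] shift [ 0.0926 -0.3138  0.079 ]
```

Call:
{"name": "send_rows", "arguments": {"increments": [[[0,0,0,0.0926,-0.3138,0.05,-1],[0,0,0,0.0926,-0.3138,0.05,-1],[0,0,0,0.0926,-0.3138,0.05,-1],[0,0,0,0.0926,-0.3138,0.05,-1],[0,0,0,0.0926,-0.3138,0.05,-1],[0,0,0,0.0926,-0.3138,0.05,-1],[0,0,0,0.0926,-0.3138,0.05,-1],[0,0,0,0.0926,-0.3138,0.05,-1],[0,0,0,0.0926,-0.3138,0.05,-1],[0,0,0,0.0926,-0.3138,0.05,-1],[0,0,0,0.0926,-0.3138,0.05,-1],[0,0,0,0.0926,-0.3138,0.05,-1]]]}}

```text
time_s: 2.1
ee_pos: [0.6322, 0.1156, 0.1194]
tool_rot: [[0.976, -0.218, -0.0], [-0.218, -0.976, -0.0], [-0.0, 0.0, -1.0]]
contact_force: [-0.6, 0.7, 0.5]
finger_gap: 0.0005
grip_force: 0.0
```

```bash
python3 - <<'E'
from h import *; goto(.034,.12,.07)
from workcell import eyes
im,d=eyes.camera("wrist"); p=eyes.camera_params("wrist"); K=[p[k] for k in("fx","fy","cx","cy")]
np.savez("w0.npz",im=im,d=d,K=K,T=p["extrinsics"]); cv2.imwrite("pics/w0.png",im[:,:,::-1])
E
```

```text
t 2.1 p [0.6322 0.1156 0.1194] rack [0.0339 0.1168] F [-0.6  0.7  0.5] gap 0.0005
turn [ 0.     0.    -0.001] shift [ 0.0001 -0.0032  0.0494]
```

View pics/w0.png

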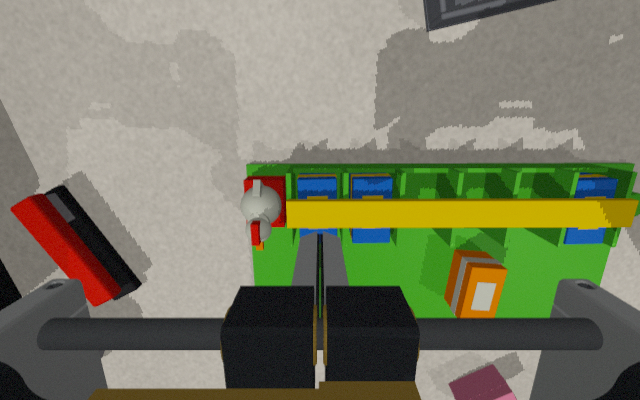

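The wrist view shows the rail at rows 198-228, with its left end at column 287. The fingers hang over gap 1, and the carton is at (477,285). I'll refine the rack and carton pose from this closer view.

```bash
python3 - <<'E'
from h import *
z=np.load("w0.npz"); im,K,T=z["im"],z["K"],z["T"]
m=mask(im,(22,150,110),(33,255,255),(280,190,640,235)); N,c,_,_,_,P=rect(m,K,T,.06)
Q=np.array([rack(p) for p in P])
yb=np.round(Q[:,1],2)
print("rail y max",Q[:,1].max(),"ymin",Q[:,1].min())
for b in (.13,.10,.05,0,-.05,-.1,-.13):
    s=Q[abs(Q[:,1]-b)<.008,0]; print(b,s.min(),s.max(),(s.min()+s.max())/2)
# orange top face at z=.046 : points whose depth gives z in .043...049
m=mask(im,(5,120,90),(21,255,255),(430,240,520,330))|mask(im,(0,0,140),(180,60,255),(465,275,500,315))
v,u=np.nonzero(m); dd=z["d"][v,u]
W=np.c_[(u-K[2])/K[0]*dd,(v-K[3])/K[1]*dd,dd]@T[:3,:3].T+T[:3,3]
print("z pct",np.percentile(W[:,2],[5,25,50,75,95]))
t=W[(W[:,2]>.041)&(W[:,2]<.052)]; q=np.array([rack(p) for p in t])
print("carton",cv2.minAreaRect((q*1000).astype(np.float32)))
E
```

```text
rail y max 0.1452652369282133 ymin -0.14679049838153094
0.13 0.022990731749708893 0.050285726495694495 0.03663822912270169
0.1 0.023005121146202456 0.04772412570936078 0.035364623427781613
0.05 0.02392641035730022 0.047738949916682906 0.03583268013699156
0 0.023944392566066567 0.04860964910562336 0.03627702083584496
-0.05 0.023962679362209693 0.04862600453293857 0.03629434194757413
-0.1 0.023079204342561978 0.05035153721514699 0.036715370778854485
-0.13 0.023993351641897417 0.0486495658934884 0.03632145876769291
z pct [0.01270373 0.03802855 0.04608255 0.04680736 0.04762255]
carton ((-50.40911102294922, -39.577423095703125), (35.18586730957031, 59.18531036376953), 85.82362365722656)
```

```bash
sed -i 's/-.034\*RX$/-.034*RX+.0015*RX-.0005*RY/' h.py; python3 -c "
from h import *; goto(.034,.12,.065)"
```

```text
t 2.15 p [0.6323 0.1154 0.1196] rack [0.0325 0.1172] F [-0.7 -0.7 -0.2] gap 0.0001
turn [ 0.    -0.    -0.002] shift [ 0.0015 -0.0028  0.0546]
```

Call:
{"name": "send_rows", "arguments": {"increments": [[[0,0,0,0.0015,0,0.025,-1],[0,0,0,0.0015,0,0.045,-1],[0,0,0,0.0015,0,0.052,-1],[0,0,0,0.0015,0,0.054,-1],[0,0,0,0.0015,0,0.054,-1],[0,0,0,0.0015,0,0.054,-1]]]}}

```text
time_s: 2.65
ee_pos: [0.6348, 0.1159, 0.0668]
tool_rot: [[0.976, -0.217, 0.002], [-0.217, -0.976, 0.0], [0.002, -0.0, -1.0]]
contact_force: [0.1, -0.1, 0.3]
finger_gap: 0.0004
grip_force: 0.0
```

```bash
python3 -c "
from h import *; goto(.034,.12,.06)"
```

```text
t 2.65 p [0.6348 0.1159 0.0668] rack [0.0349 0.1183] F [ 0.1 -0.1  0.3] gap 0.0004
turn [-0.    -0.002 -0.001] shift [-0.0009 -0.0017  0.0068]
```

Call:
{"name": "send_rows", "arguments": {"increments": [[[0,0,0,0,-0.0017,0.002,-1],[0,0,0,0,-0.0017,0.004,-1],[0,0,0,0,-0.0017,0.005,-1],[0,0,0,0,-0.0017,0.006,-1],[0,0,0,0,-0.0017,0.0065,-1],[0,0,0,0,-0.0017,0.007,-1],[0,0,0,0,-0.0017,0.007,-1],[0,0,0,0,-0.0017,0.007,-1]]]}}

```text
time_s: 3.32
ee_pos: [0.6347, 0.1181, 0.0603]
tool_rot: [[0.976, -0.216, 0.0], [-0.216, -0.976, -0.0], [0.0, 0.0, -1.0]]
contact_force: [-4.3, -0.4, 9.6]
finger_gap: 0.0005
grip_force: 4.6
```

```bash
python3 -c "
from h import *; goto(.034,.12,.06)"
```

```text
t 3.3167 p [0.6347 0.1181 0.0603] rack [0.0343 0.1204] F [-4.3 -0.4  9.6] gap 0.0005
turn [ 0. -0.  0.] shift [-0.0003  0.0004  0.0003]
```

Call:
{"name": "send_rows", "arguments": {"increments": [[[0,0,0,0,0.003,0.0003,-1],[0,0,0,0,0.008,0.0003,-1],[0,0,0,0,0.013,0.0003,-1],[0,0,0,0,0.018,0.0003,-1],[0,0,0,0,0.023,0.0003,-1],[0,0,0,0,0.028,0.0003,-1]]]}}

```text
time_s: 3.82
ee_pos: [0.6303, 0.0916, 0.0603]
tool_rot: [[0.976, -0.217, 0.005], [-0.217, -0.976, 0.002], [0.004, -0.003, -1.0]]
contact_force: [1.2, 4.5, 6.4]
finger_gap: 0.0007
grip_force: 2.9
```

```bash
python3 -c "
from h import *; goto(.034,.024,.06)"
```

```text
t 3.8167 p [0.6303 0.0916 0.0603] rack [0.0358 0.0935] F [1.2 4.5 6.4] gap 0.0007
turn [-0.003 -0.004 -0.   ] shift [-0.0018  0.0695  0.0001]
```

Call:
{"name": "send_rows", "arguments": {"increments": [[[0,0,0,-0.0005,0.006,0.0004,-1],[0,0,0,-0.001,0.012,0.0004,-1],[0,0,0,-0.001,0.018,0.0004,-1],[0,0,0,-0.001,0.024,0.0004,-1],[0,0,0,-0.001,0.03,0.0004,-1],[0,0,0,-0.001,0.036,0.0004,-1]]]}}

```text
time_s: 4.32
ee_pos: [0.6219, 0.0567, 0.0603]
tool_rot: [[0.976, -0.217, 0.006], [-0.217, -0.976, 0.002], [0.005, -0.003, -1.0]]
contact_force: [1.0, 5.4, 8.0]
finger_gap: 0.0006
grip_force: 3.5
```

```bash
python3 -c "
from h import *; goto(.034,.024,.06)"
```

```text
t 4.3167 p [0.6219 0.0567 0.0603] rack [0.0351 0.0577] F [1.  5.4 8. ] gap 0.0006
turn [-0.003 -0.005 -0.   ] shift [-0.0011  0.0337  0.0001]
```

Call:
{"name": "send_rows", "arguments": {"increments": [[[0,0,0,-0.0005,0.006,0.0003,-1],[0,0,0,-0.001,0.012,0.0003,-1],[0,0,0,-0.001,0.018,0.0003,-1],[0,0,0,-0.001,0.024,0.0003,-1],[0,0,0,-0.001,0.03,0.0003,-1],[0,0,0,-0.001,0.032,0.0003,-1],[0,0,0,-0.001,0.032,0.0003,-1],[0,0,0,-0.001,0.032,0.0003,-1]]]}}

```text
time_s: 4.98
ee_pos: [0.6143, 0.0252, 0.0602]
tool_rot: [[0.976, -0.217, 0.006], [-0.217, -0.976, 0.001], [0.006, -0.002, -1.0]]
contact_force: [0.6, 2.6, 7.6]
finger_gap: 0.0008
grip_force: 4.2
```

```bash
python3 -c "
from h import *; goto(.034,.024,.06)"
```

```text
t 4.9833 p [0.6143 0.0252 0.0602] rack [0.0345 0.0252] F [0.6 2.6 7.6] gap 0.0008
turn [-0.002 -0.006 -0.001] shift [-0.0005  0.0012  0.0002]
```

Call:
{"name": "send_rows", "arguments": {"increments": [[[0,0,0,0,0,-0.03,-1],[0,0,0,0,0,-0.06,-0.5],[0,0,0,-0.03,0.03,-0.06,0.3],[0,0,0,-0.06,0.06,-0.06,0.3],[0,0,0,-0.0855,0.064,-0.06,0.3],[0,0,0,-0.0855,0.064,-0.06,0.3],[0,0,0,-0.0855,0.064,-0.06,0.3],[0,0,0,-0.0855,0.064,-0.06,0.3],[0,0,0,-0.0855,0.064,-0.06,0.3],[0,0,0,-0.0855,0.064,-0.06,0.3],[0,0,0,-0.0855,0.064,-0.06,0.3]]]}}

```text
time_s: 5.9
ee_pos: [0.5151, -0.0191, 0.1174]
tool_rot: [[0.976, -0.216, 0.0], [-0.216, -0.976, -0.0], [0.0, 0.0, -1.0]]
contact_force: [-0.5, -0.2, 0.7]
finger_gap: 0.0604
grip_force: 0.0
```

```bash
python3 -c "
from h import *; goto(-.051,-.039,.014)"
```

```text
t 5.9 p [ 0.5151 -0.0191  0.1174] rack [-0.0527 -0.0395] F [-0.5 -0.2  0.7] gap 0.0604
turn [ 0. -0.  0.] shift [ 0.0017 -0.0005  0.1034]
```

Call:
{"name": "send_rows", "arguments": {"increments": [[[0,0,0,0.0015,0,0.03,0.3],[0,0,0,0.0015,0,0.055,0.3],[0,0,0,0.0015,0,0.075,0.3],[0,0,0,0.0015,0,0.09,0.3],[0,0,0,0.0015,0,0.099,0.3],[0,0,0,0.0015,0,0.101,0.3],[0,0,0,0.0015,0,0.101,0.3],[0,0,0,0.0015,0,0.101,0]]]}}

```text
time_s: 6.57
ee_pos: [0.5167, -0.0198, 0.0172]
tool_rot: [[0.976, -0.216, 0.002], [-0.216, -0.976, -0.0], [0.002, 0.0, -1.0]]
contact_force: [-0.1, 0.4, 0.6]
finger_gap: 0.0573
grip_force: 0.0
```

```bash
python3 -c "
from h import *; goto(-.051,-.039,.014)"
```

```text
t 6.5667 p [ 0.5167 -0.0198  0.0172] rack [-0.051  -0.0398] F [-0.1  0.4  0.6] gap 0.0573
turn [ 0.    -0.002 -0.   ] shift [ 0.     -0.0008  0.0032]
```

Call:
{"name": "send_rows", "arguments": {"increments": [[[0,0,0,0,0,0,-0.19],[0,0,0,0,0,0,-0.19],[0,0,0,0,0,0,-0.19],[0,0,0,0,0,0,-0.19],[0,0,0,0,-0.003,0,-0.19],[0,0,0,0,-0.006,0,-0.19],[0,0,0,0,-0.01,0,-0.19],[0,0,0,0,-0.014,0,-0.19],[0,0,0,0,-0.018,0,-0.19],[0,0,0,0,-0.022,0,-0.19],[0,0,0,0,-0.026,0,-0.19],[0,0,0,0,-0.03,0,-0.19]]]}}

```text
time_s: 7.57
ee_pos: [0.5223, 0.0102, 0.0163]
tool_rot: [[0.976, -0.216, -0.0], [-0.216, -0.976, -0.0], [-0.0, 0.0, -1.0]]
contact_force: [-0.1, -1.4, 0.8]
finger_gap: 0.0382
grip_force: 0.6
```

```bash
python3 - <<'E'
from h import *; goto(-.051,.026,.017)
E
```

```text
t 7.5667 p [0.5223 0.0102 0.0163] rack [-0.0521 -0.0094] F [-0.1 -1.4  0.8] gap 0.0382
turn [ 0.  0. -0.] shift [ 0.0011 -0.0354 -0.0007]
```

Call:
{"name": "send_rows", "arguments": {"increments": [[[0,0,0,0,-0.004,0,-0.19],[0,0,0,0,-0.008,0,-0.19],[0,0,0,0,-0.012,0,-0.19],[0,0,0,0,-0.016,0,-0.19],[0,0,0,0,-0.02,0,-0.19],[0,0,0,0,-0.024,0,-0.19],[0,0,0,0,-0.028,0,-0.19],[0,0,0,0,-0.031,0,-0.19],[0,0,0,0,-0.033,0,-0.19],[0,0,0,0,-0.035,0,-0.19],[0,0,0,0,-0.035,0,-0.19],[0,0,0,0,-0.035,0,-0.19]]]}}

```text
time_s: 8.57
ee_pos: [0.5297, 0.0441, 0.0162]
tool_rot: [[0.976, -0.217, -0.0], [-0.217, -0.976, 0.0], [-0.0, -0.0, -1.0]]
contact_force: [0.1, -0.3, 0.1]
finger_gap: 0.0382
grip_force: 0.0
```

```bash
cat >> h.py <<'E'
def carton(name):
    from workcell import eyes
    p=eyes.camera_params(name); im,d=eyes.camera(name); K=[p[k] for k in("fx","fy","cx","cy")]; T=p["extrinsics"]
    cv2.imwrite(f"pics/{name}_{np.random.randint(1e6)}.png",im[:,:,::-1]); cv2.imwrite("pics/last.png",im[:,:,::-1])
    m=mask(im,(5,120,90),(21,255,255)); v,u=np.nonzero(m); dd=d[v,u]
    W=np.c_[(u-K[2])/K[0]*dd,(v-K[3])/K[1]*dd,dd]@T[:3,:3].T+T[:3,3]
    q=np.array([rack(w) for w in W]); k=(W[:,2]>.038)&(W[:,2]<.054)&(abs(q[:,0]+.02)<.09)&(abs(q[:,1])<.1)
    print(name,k.sum(),cv2.minAreaRect((q[k]*1000).astype(np.float32)),"x",np.percentile(q[k,0],[1,99]),"y",np.percentile(q[k,1],[1,99]))
E
python3 - <<'E'
from h import *; goto(-.051,.026,.017); carton("wrist")
E
```

```text
t 8.5667 p [0.5297 0.0441 0.0162] rack [-0.0522  0.0254] F [ 0.1 -0.3  0.1] gap 0.0382
turn [-0.  0. -0.] shift [ 0.0012 -0.0006 -0.0008]
wrist 4516 ((-31.30837631225586, 26.92860221862793), (110.2813720703125, 40.391395568847656), 7.550656318664551) x [-0.08375103 -0.024979  ] y [0.00726165 0.04029202]
```

View pics/last.png

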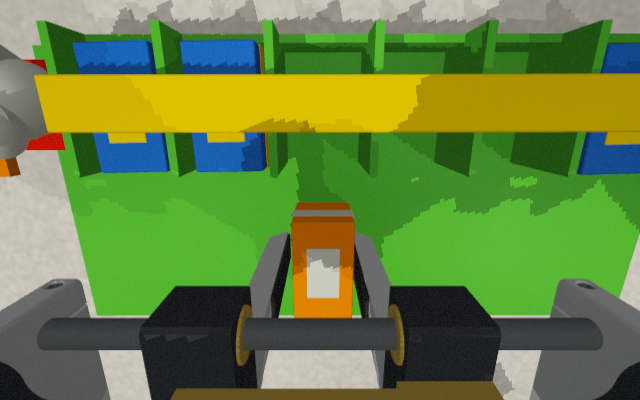

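The carton now sits square between the fingers at rack (-54, 24), lined up with the empty third gap. Next I'll release it and go behind it.

Call:
{"name": "send_rows", "arguments": {"increments": [[[0,0,0,0,0,0,0.2],[0,0,0,0,0,0,0.2],[0,0,0,0,0,0,0.2],[0,0,0,0,0,-0.02,0.2],[0,0,0,0,0,-0.05,0.2],[0,0,0,0,0,-0.075,0.2],[0,0,0,0,0,-0.075,-1],[0,0,0,-0.02,0.0015,-0.075,-1],[0,0,0,-0.045,0.0015,-0.075,-1],[0,0,0,-0.052,0.0015,-0.075,-1],[0,0,0,-0.052,0.0015,-0.075,-1],[0,0,0,-0.052,0.0015,-0.075,-1]]]}}

```text
time_s: 9.62
ee_pos: [0.479, 0.0536, 0.0911]
tool_rot: [[0.976, -0.216, 0.0], [-0.216, -0.976, -0.0], [0.0, -0.0, -1.0]]
contact_force: [0.1, -0.7, -0.0]
finger_gap: 0.0196
grip_force: 0.0
```

```bash
python3 - <<'E'
from h import *; carton("wrist"); goto(-.104,.024,.016)
E
```

```text
wrist 2600 ((-54.95772171020508, 23.921520233154297), (59.449180603027344, 33.743896484375), 0.1676139086484909) x [-0.08424265 -0.02526662] y [0.007485   0.04052353]
t 9.6667 p [0.4795 0.0534 0.0914] rack [-0.1032  0.0236] F [ 0.4 -0.7  0.7] gap 0.0156
turn [-0.    -0.001 -0.   ] shift [-0.0009 -0.0004  0.0754]
```

Call:
{"name": "send_rows", "arguments": {"increments": [[[0,0,0,0,0,0,-1],[0,0,0,0,0,0,-1],[0,0,0,0,0,0.03,-1],[0,0,0,0,0,0.055,-1],[0,0,0,0,0,0.068,-1],[0,0,0,0,0,0.073,-1],[0,0,0,0,0,0.073,-1],[0,0,0,0.003,0,0.073,-1],[0,0,0,0.007,0,0.073,-1],[0,0,0,0.011,0,0.073,-1],[0,0,0,0.015,0,0.073,-1],[0,0,0,0.019,0,0.073,-1]]]}}

```text
time_s: 10.67
ee_pos: [0.4982, 0.0494, 0.019]
tool_rot: [[0.976, -0.216, 0.001], [-0.216, -0.976, -0.0], [0.001, -0.0, -1.0]]
contact_force: [-1.0, 0.2, 0.6]
finger_gap: 0.0004
grip_force: 0.6
```

```bash
python3 - <<'E'
from h import *; goto(-.004,.024,.018);carton("wrist")
E
```

```text
t 10.6667 p [0.4982 0.0494 0.019 ] rack [-0.0841  0.0237] F [-1.   0.2  0.6] gap 0.0004
turn [-0.    -0.001 -0.   ] shift [ 0.0801 -0.0003  0.0011]
wrist 5156 ((-44.15968704223633, 23.804794311523438), (60.184329986572266, 33.72816467285156), 0.1423434168100357) x [-0.07331198 -0.01418799] y [0.00729678 0.04032997]
```

Call:
{"name": "send_rows", "arguments": {"increments": [[[0,0,0,0.004,0,0,-1],[0,0,0,0.008,0,0,-1],[0,0,0,0.012,0,0,-1],[0,0,0,0.016,0,0,-1],[0,0,0,0.02,0,0,-1],[0,0,0,0.024,0,0,-1],[0,0,0,0.028,0,0,-1],[0,0,0,0.032,0,0,-1],[0,0,0,0.036,0,0,-1],[0,0,0,0.04,0,0,-1],[0,0,0,0.043,0,0,-1],[0,0,0,0.045,0,0,-1]]]}}

```text
time_s: 11.72
ee_pos: [0.5417, 0.0397, 0.0183]
tool_rot: [[0.976, -0.217, 0.0], [-0.217, -0.976, -0.0], [0.0, -0.0, -1.0]]
contact_force: [-0.8, 0.3, 1.7]
finger_gap: 0.0004
grip_force: 0.6
```

```bash
python3 - <<'E'
from h import *; goto(-.006,.024,.018);carton("wrist")
E
```

```text
t 11.7167 p [0.5417 0.0397 0.0183] rack [-0.0395  0.0236] F [-0.8  0.3  1.7] gap 0.0004
turn [-0. -0. -0.] shift [ 0.0335 -0.0004  0.0003]
wrist 3767 ((-5.722141265869141, 23.763118743896484), (51.39701461791992, 33.95052719116211), 0.02882552519440651) x [-0.02925949  0.0197617 ] y [0.00711144 0.04027458]
```

Call:
{"name": "send_rows", "arguments": {"increments": [[[0,0,0,0.004,0,0,-1],[0,0,0,0.008,0,0,-1],[0,0,0,0.012,0,0,-1],[0,0,0,0.016,0,0,-1],[0,0,0,0.02,0,0,-1],[0,0,0,0.024,0,0,-1],[0,0,0,0.027,0,0,-1],[0,0,0,0.029,0,0,-1],[0,0,0,0.03,0,0,-1],[0,0,0,0.031,0,0,-1],[0,0,0,0.032,0,0,-1],[0,0,0,0.032,0,0,-1]]]}}

```text
time_s: 12.77
ee_pos: [0.5726, 0.0328, 0.0183]
tool_rot: [[0.976, -0.217, 0.0], [-0.217, -0.976, -0.0], [0.0, -0.0, -1.0]]
contact_force: [-0.1, -0.1, 1.0]
finger_gap: 0.0004
grip_force: 0.0
```

```bash
python3 - <<'E'
from h import *; goto(-.006,.024,.018)
E
```

```text
t 12.7667 p [0.5726 0.0328 0.0183] rack [-0.0078  0.0237] F [-0.1 -0.1  1. ] gap 0.0004
turn [-0. -0. -0.] shift [ 0.0018 -0.0003  0.0003]
```

Not against the wall yet, so I'll creep forward until the force rises.

Call:
{"name": "send_rows", "arguments": {"increments": [[[0,0,0,0.0005,0,0,-1],[0,0,0,0.001,0,0,-1],[0,0,0,0.0015,0,0,-1],[0,0,0,0.002,0,0,-1],[0,0,0,0.0025,0,0,-1],[0,0,0,0.0025,0,0,-1]]]}}

```text
time_s: 13.27
ee_pos: [0.5743, 0.0325, 0.0183]
tool_rot: [[0.976, -0.216, -0.002], [-0.216, -0.976, 0.0], [-0.002, 0.0, -1.0]]
contact_force: [-3.9, 0.9, 2.9]
finger_gap: 0.0003
grip_force: 2.1
```

```bash
python3 - <<'E'
from h import *; goto(-.004,.024,.018)
E
```

```text
t 13.2667 p [0.5743 0.0325 0.0183] rack [-0.0061  0.0237] F [-3.9  0.9  2.9] gap 0.0003
turn [ 0.     0.002 -0.   ] shift [ 0.0021 -0.0003  0.0003]
```

Call:
{"name": "send_rows", "arguments": {"increments": [[[0,0,0,0.0005,0,0,-1],[0,0,0,0.001,0,0,-1],[0,0,0,0.001,0,0,-1]]]}}

```text
time_s: 13.52
ee_pos: [0.5743, 0.0325, 0.0181]
tool_rot: [[0.976, -0.216, -0.004], [-0.216, -0.976, 0.001], [-0.004, 0.0, -1.0]]
contact_force: [-7.7, 1.0, 6.5]
finger_gap: 0.0007
grip_force: 3.9
```

```bash
python3 - <<'E'
from h import *; goto(-.004,.024,.018)
E
```

```text
t 13.5167 p [0.5743 0.0325 0.0181] rack [-0.0061  0.0237] F [-7.7  1.   6.5] gap 0.0007
turn [0.    0.004 0.   ] shift [ 0.0021 -0.0003  0.0001]
```

The force rises with no further motion, so the carton is home against the wall. Now I'll back off, lift and check.

Call:
{"name": "send_rows", "arguments": {"increments": [[[0,0,0,-0.004,0,0,-1],[0,0,0,-0.015,0,0,-1],[0,0,0,-0.03,0,0,-1],[0,0,0,-0.04,0,0,-1],[0,0,0,-0.045,0,-0.03,-1],[0,0,0,-0.05,0,-0.07,-1],[0,0,0,-0.06,0,-0.1,-1],[0,0,0,-0.06,0,-0.12,-1],[0,0,0,-0.06,0,-0.12,-1],[0,0,0,-0.06,0,-0.12,-1]]]}}

```text
time_s: 14.35
ee_pos: [0.5183, 0.045, 0.1394]
tool_rot: [[0.976, -0.216, 0.004], [-0.216, -0.976, -0.001], [0.004, -0.0, -1.0]]
contact_force: [-0.1, -0.6, -0.3]
finger_gap: 0.0003
grip_force: 0.0
```

```bash
python3 - <<'E'
from h import *; goto(-.06,.024,.138);carton("wrist")
E
```

```text
t 14.35 p [0.5183 0.045  0.1394] rack [-0.0635  0.0237] F [-0.1 -0.6 -0.3] gap 0.0003
turn [-0.    -0.004 -0.   ] shift [ 0.0035 -0.0003  0.0014]
wrist 1504 ((33.77279281616211, 23.943401336669922), (58.6702880859375, 33.780029296875), 0.10589728504419327) x [0.00448848 0.06289474] y [0.00724658 0.04060501]
```

View pics/last.png

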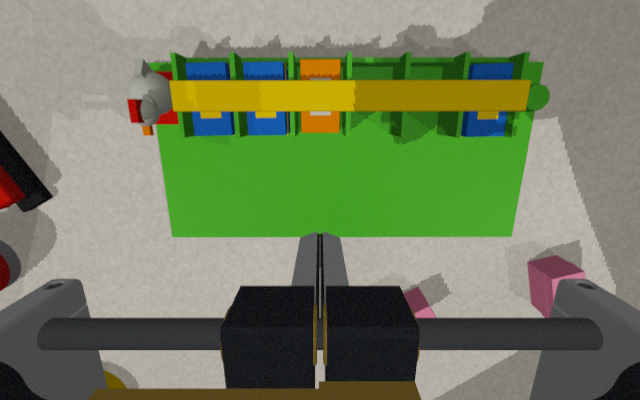

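The orange carton is home in the third gap at (320,95), measured at rack (33.8, 23.9) mm. The blue cartons are in place and the arm is clear.

```bash
python3 -c "
from workcell import job; print(job.sign_off())"
```

```text
the job is handed in; nothing more can be done
None
```

The job is handed in: the shut fingertips ran along the rail from the first gap to the third with contact force at every check, and the orange carton was pushed fully home in the third gap, with the blue cartons in place and nothing else touched.

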